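Pose the tea carton and raise the camera for its picture

ROBOT

A 6-joint arm with a two-finger parallel gripper is mounted at the origin on the work surface. World frame = base frame: x ahead of the robot, y to its left, z up, the work surface at z = 0. Lengths are in mm, angles in rad, forces in N, time in s.
With the tool pointing down it reaches from about 275 to 750 mm from the base axis. Payload 10.2 kg.
Tool frame: the origin (TCP) lies between the finger pads; the fingertips stand 19 mm ahead of it and the grasp point (between the pads) is the TCP; z points along the fingers, y is the line along which they close (so a half turn about z gives the same grasp; the last joint's range is limited). The gripper opens to 85 mm and grips with 20 to 120 N. Pads are 22 mm wide; open, the fingers measure 114 mm over their backs; the gripper's body (76 mm by 85 mm) begins 54 mm behind the grasp point. The pads swing forward as they close: fully open they stand 13 mm farther back than shut.
Start: joints at [-1.401, 0.313, 1.498, -0, 1.331, -0.223], TCP at [200.946, -485.028, 250.294] pointing down, gripper open.
Joint ranges: [-2.94, 2.94], [-0.97, 2.17], [0.19, 2.56], [-1.23, 4.37], [0.02, 3.11], [-2.88, 2.88]. Speed limits (rad/s): [2.39, 2.39, 3.01, 3.14, 3.14, 3.14].

INTERFACE

Orientations are given as a unit quaternion [w, x, y, z].
In Python, from rig import sense, capture, finish_job gives the robot as it stands. The module is installed in compiled form; this text tells all that it offers.
- The arm moves only by the tool move_arm, never from a script. Its argument "moves" is a list of rows, each an object with "turn": the turn, a rotation vector about the tool's x, y, z in rad, a list of three; "translation": the shift along the tool's x, y, z in mm, a list of three; "hand": the opening, from 0 (shut) to 1 (fully open). In form: [{"turn": [wx, wy, wz], "translation": [x, y, z], "hand": hand}, ...]. A call has 1 to 10 rows; each row shifts and turns the commanded pose from where the row before left it, along the tool's axes as they then stand; what a row does not reach is not made up. A row lasts 1/12 s, in which the tool goes at most 41.7 mm and 7.16 degrees, less where a joint would pass 70% of its speed; a pose out of reach is approached as far as the arm can. A call with a gripper value outside its range is refused whole. The fingers move at their own pace and stop on an object; "grip_force" is the grip in N (left out, the last holds). Time passes only in rows, so rows that do not move let the fingers close. It gives the time, the measured TCP pose, the force, the opening and the grip force at its end, in the units of the state.
- sense(): the state, without advancing time (a new reading comes with each control period).
- capture(name): name is "scene" or "top"; returns a dict with "image" (384x512x3 uint8, blue, green, red), "z_map" (384x512 float32, mm along the optical axis (not along the pixel's ray), 0 where there is no reading), "vertical_fov" (degrees; the focal length in pixels is half the picture's height over the tangent of half this angle, whatever the lens; pixels are square), "cx", "cy" (the principal point, pixels), "R" (3x3) and "t" (3): a world point X has camera coordinates R X + t. Camera axes: x right, y down, z forward; pixel columns grow to the right and rows downward; lengths in mm; the calibration is good to about 2 mm. A picture is of the moment at which its call begins.
- finish_job(): hands the job in; it is judged then, once.
The state is a dict: "time_s": time; "joints": joint angles; "dq": joint speeds; "tau": joint torques, N m; "eef_pos": TCP position; "ee_rot": TCP orientation; "force": force on the tool from outside, world axes, zero at the start; "wrist_torque": the same for the moment, N m; "grip_width": opening from 0.0 (shut) to 1.0 (fully open); "grip_force": force on a finger pad.
Only numpy, scipy, OpenCV 4.12 (cv2) and the standard library are available. Lean on these libraries where they do the work, as an engineer would, in place of code of your own. Each camera call takes 0.05 s, during which the arm holds its last target. There are 200 camera calls.

TASK

Get the tea carton ready for its picture: stand it upright on a small end in the middle of the round cork mat, a broad face towards the camera, and let go. Then squeeze in the button in the grip head on top of the camera's telescoping mast and, keeping it squeezed, pull the mast up past its first stop to the second, the end of its travel. Finish while still gripping the head with the button in, holding the camera fully raised and still; the carton stays standing, and the mug, teapot and vase stay where they are.

Things in the scene. Friction and masses are not known exactly. Their poses are not given: they have to be found in the camera images.
- carton: the only loose box: closed tea carton, brown card with pale labels, 90 x 62 x 25 mm, about 90 g, lying flat at the start. Origin: centre of the broad face it lies on at the start. x axis along the 90 mm length, y along the 62 mm width, z along the 25 mm thickness (up at the start). Upright means either small end down (base 62 x 25 mm, 90 mm tall)
- carton_mid (a point): the carton's middle (12.5 mm along its z axis from the carton's origin)
- mat_top (a point): centre of the top face of the round cork mat, 150 mm across, 6 mm thick, fixed to the table about 190 mm from the stand's axis on the camera's lens side
- stand: fixed camera stand: dark round foot 110 mm across, black tube 24 mm across, 135 mm high; carries mast, grey camera and button. Origin: centre of the foot's underside; z up; camera looks along -x, to the mat (carton's thickness runs along this x, either way round). Camera: 66 mm along y, 44 mm tall, 22 to 63 mm in front of the tube, top 28 mm below point grip
- grip (a point): middle of the black grip head topping the mast, 173.5 mm above the table when down; rises with the mast. A block 26 mm (stand's x) x 30 mm (stand's y) x 45 mm tall, free above; sides 15 mm from this point along the stand's y. Take it from above, fingers on its +y and -y sides (stand's axes), so that one finger squeezes the button
- button (a joint): aluminium button in the head's +y side (stand's axes), 16 mm wide, 28 mm tall, level with point grip, standing 5.5 mm proud; 0 = out, 0.005 m = fully in (0.5 mm proud), moving towards -y. Spring: about 3 N to start, 7 N fully in; springs out when let go. The mast is locked at each stop unless the button is in by 4 mm
- mast (a joint): height of the sliding mast: 0 = down (locked there at the start), 0.05 m = first stop, 0.10 m = second stop, the rigid end of its travel. With the button in it slides freely past the first stop (weight about 3 N, friction 1 to 2 N); with the button out it drags and locks when it comes to a stop
- mug: glass mug, 76 mm across, 95 mm tall, with a handle, standing on the table on the other side of the mat from the carton; origin centre of its underside. Leave it alone
- teapot: white teapot, 124 mm across, with a spout and a wooden bow handle up to 171 mm high; origin centre of its underside. Leave it alone
- vase: round glass vase, 112 mm across, with white tulips up to about 310 mm high and about 90 mm out from the middle; origin centre of its underside. Leave it alone
Things that resemble listed ones, but are neither listed nor needed, are in the scene too. Several things have the shape of the carton; the one meant has the colours described above.

How it is judged (in metres and radians):
On the way, in this order (a step that is already met when the one before it is completed fails the run):
1. the carton stands upright by itself in the middle of the mat, a broad face towards the camera, let go (angle between the x axis of carton and the z axis of stand, either way round below 0.12 rad and angle between the z axis of carton and the x axis of stand, either way round below 0.4 rad and horizontal distance between carton_mid and mat_top below 0.035 m and contact force between carton and the fingers below 0.2 N and linear speed of carton below 0.03 m/s), for 0.3 s.
2. the button is squeezed in with the mast still down (value of joint button above 0.0037 m and value of joint mast below 0.02 m), for 0.1 s.
3. the mast is pulled past its first stop with the button in (value of joint mast above 0.056 m and value of joint button above 0.003 m), for 0.05 s.
At the end, for the whole second after the job is handed in: Mast within 7 mm of its second stop and still, button in over 3.7 of 5 mm, fingers gripping the head (over 4 N). Carton upright on a small end within 0.12 rad, middle within 35 mm of the mat's centre, a broad face to the camera within 0.4 rad, at rest (value of joint mast above 0.093 m and velocity of joint mast between -0.01 and 0.01 m/s and value of joint button above 0.0037 m and contact force between the fingers and stand above 4 N and angle between the x axis of carton and the z axis of stand, either way round below 0.12 rad and angle between the z axis of carton and the x axis of stand, either way round below 0.4 rad and horizontal distance between carton_mid and mat_top below 0.035 m and linear speed of carton below 0.03 m/s); the arm keeps its last pose, push and grip.
It fails at once if the mug, teapot or vase is shoved (over 30 mm) (distance of any of mug, teapot, vase from where it was at the start of the episode above 0.03 m).
It also fails if it takes over 64 s, if anything falls off the work surface, if the arm or the gripper's body presses on something with over 40 N, if the wrist force passes 120 N, or if a joint passes its speed limit or range.

## Working session

There is one attempt and no reset: what is moved stays moved. The work goes in short steps, Python scripts to look and compute and a tool call to move; the robot and the scene stay as the last step left them, time stands still between calls to the robot, and variables do not carry over. Pictures are saved under pics/ and viewed, at most 10 in all, crops included, and the job is handed in when it is done.

Besides the shell and the picture viewer there is one more tool, called by a JSON object that holds its "fn" and its "kwargs". move_arm: Moves the arm, as the interface text tells. Its arguments: {"type":"object","properties":{"moves":{"type":"array","items":{"type":"object","properties":{"turn":{"type":"array","items":{"type":"number"}},"translation":{"type":"array","items":{"type":"number"}},"hand":{"type":"number"}}}},"grip_force":{"type":"number"}},"required":["moves"]}

```bash
mkdir -p pics; cat > h.py <<'E'
import numpy as np, cv2
from rig import sense, capture
def grab(n):
    c=capture(n); c['f']=192/np.tan(np.radians(c['vertical_fov'])/2); c['R']=np.array(c['R']);c['t']=np.array(c['t']); np.savez('%s.npz'%n,**c); return c
def cloud(c):
    z=c['z_map'].astype(float); v,u=np.mgrid[:384,:512]
    P=np.stack([(u-c['cx'])*z/c['f'],(v-c['cy'])*z/c['f'],z],-1)
    W=(P-c['t'])@c['R']; W[z==0]=np.nan; return W
def ray(c,u,v,h):
    d=c['R'].T@np.array([(u-c['cx'])/c['f'],(v-c['cy'])/c['f'],1]); o=-c['R'].T@c['t']
    return o+d*(h-o[2])/d[2]
E
python3 - <<'E'
from h import *
ims=[]
for n in('scene','top'):
    c=grab(n); ims.append(c['image']); print(n,c['vertical_fov'],c['cx'],c['cy'],-c['R'].T@c['t'],c['R'][2])
    cv2.imwrite('pics/%s0.png'%n,cv2.resize(c['image'],(800,600),interpolation=cv2.INTER_CUBIC))
s=sense();print(s['eef_pos'],s['ee_rot'],s['time_s'],s['grip_width'],s['force'])
E
```

```text
scene 53.506138401011015 255.80486890166657 196.97873574716195 [ 973.41621591 -734.57722683 1020.69982731] [-0.38878199  0.55092185 -0.73846712]
top 44.73812068183959 257.1804305720553 189.98825199910905 [ 281.41740086  -49.77214531 1646.04601849] [ 0.13490744 -0.02413167 -0.99056431]
[ 200.90924267 -484.80755545  249.77744199] [-6.07759000e-04  9.80772666e-01  1.95152779e-01  1.72671825e-05] 0.1 0.9954632850661955 [ 0.43099562 -0.00843828  0.09977231]
```

View pics/scene0.png

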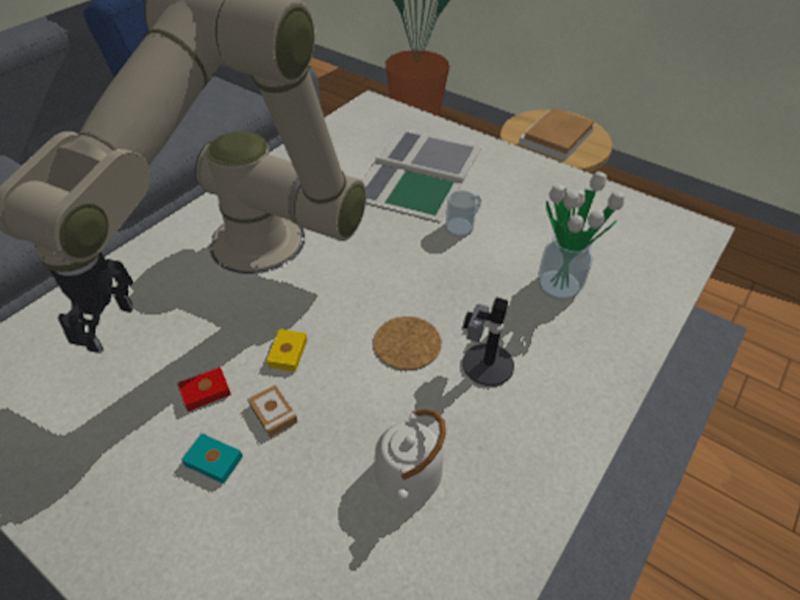

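View pics/top0.png

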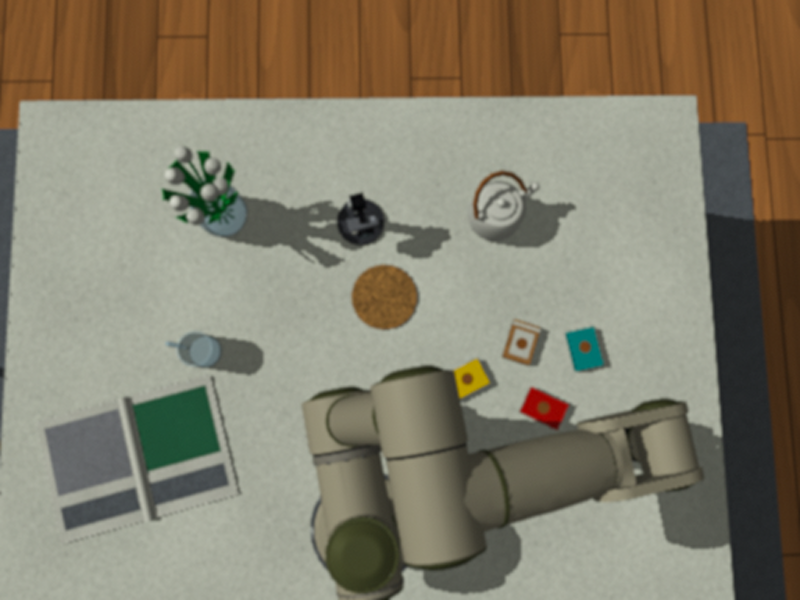

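In both views, four boxes could be the carton. In the top view (800x600) they are yellow (470,378), red (545,407), teal (586,348) and brown with a pale label (521,343), which is at (272,410) in the scene view. The brown one fits the description. The mat is at (385,297) in the top view, the stand foot at (361,222), the mug at (203,350), the teapot at (498,207) and the vase at (222,212). Next I'll measure these and check an enlarged crop.

```bash
python3 - <<'E'
from h import *
c=dict(np.load('top.npz')); s=dict(np.load('scene.npz')); W=cloud(c); S=cloud(s)
k=.64
cr=c['image'][190:255,290:400]; cr2=s['image'][205:315,105:215]
cv2.imwrite('pics/crop.png',np.hstack([cv2.resize(cr,(400,400*65//110),interpolation=3),np.zeros((236,0,3),np.uint8)]) if 0 else np.hstack([cv2.resize(cr,(400,236)),cv2.resize(cr2,(236,236))]))
def rect(W,cen,r,zl,zh,lab):
    m=(np.hypot(W[...,0]-cen[0],W[...,1]-cen[1])<r)&(W[...,2]>zl)&(W[...,2]<zh)
    p=W[m]; b=cv2.minAreaRect(p[:,:2].astype(np.float32)); print(lab,m.sum(),'rect',b,'mean',p.mean(0).round(1),'medz',np.median(p[:,2]).round(1)); return p,m
g=lambda u,v,h:ray(c,u*k,v*k,h)
print('carton approx',g(521,343,25))
rect(W,g(521,343,25),65,17,40,'carton top'); 
gs=ray(s,272*k,408*k,25);print(gs); rect(S,gs,65,17,40,'carton scene')
for (w,lab,im,cam) in((W,'top',c['image'],c),(S,'scene',s['image'],s)):
    hsv=cv2.cvtColor(im,cv2.COLOR_BGR2HSV)
    m0=(hsv[...,0]>8)&(hsv[...,0]<22)&(hsv[...,1]>90)
    cen=g(385,297,6); m=m0&(np.hypot(w[...,0]-cen[0],w[...,1]-cen[1])<110)
    cs,_=cv2.findContours(m.astype(np.uint8),0,1); q=max(cs,key=cv2.contourArea)[:,0]
    P=np.array([ray(cam,u,v,6) for u,v in q]); print('mat',lab,cv2.minEnclosingCircle(P[:,:2].astype(np.float32)),cv2.fitEllipse(P[:,:2].astype(np.float32)),np.median(w[m][:,2]))
st=g(361,222,10)
for w,l in((W,'top'),(S,'scene')):
    rect(w,st,75,4,22,'foot '+l); rect(w,st,80,185,205,'head top '+l); rect(w,st,80,155,185,'head mid '+l);rect(w,st,90,120,155,'cam '+l)
for n,(u,v),r,z in(('mug',(203,350),60,90),('teapot',(498,207),80,100),('vase',(222,212),80,150)):
    a=g(u,v,z); rect(W,a,r,15,400,n)
E
```

```text
carton approx [ 394.13341934 -353.55953672   25.        ]
carton top 460 rect ((399.28887939453125, -355.74737548828125), (64.16094207763672, 91.10535430908203), 71.35037994384766) mean [ 399.5 -354.9   26. ] medz 26.0
[ 403.54559746 -355.59896206   25.        ]
carton scene 542 rect ((398.2928466796875, -353.7862243652344), (62.97967529296875, 94.07170867919922), 70.78144836425781) mean [ 401.6 -355.9   25.8] medz 26.0
mat top ((506.9318542480469, -48.66143798828125), 73.60980224609375) ((506.79620361328125, -48.88456726074219), (142.50582885742188, 144.26145935058594), 160.5911407470703) 7.063999042284353
mat scene ((510.1387939453125, -50.02333450317383), 74.38002014160156) ((510.4369812011719, -49.99988555908203), (143.82510375976562, 144.47885131835938), 22.375438690185547) 6.984773131685718
foot top 469 rect ((678.967041015625, -0.30120849609375), (143.62603759765625, 144.19798278808594), 46.027679443359375) mean [678.    3.9  10.8] medz 10.6
head top top 85 rect ((681.9885864257812, 4.802652359008789), (27.2420654296875, 34.32664108276367), 15.722176551818848) mean [681.5   3.
[... 712 characters left out ...]
28039550781, 27.187213897705078), 15.630663871765137) mean [681.1  -7.1 167. ] medz 165.0
cam scene 294 rect ((654.5054931640625, -9.973136901855469), (64.69983673095703, 72.45864868164062), 69.66153717041016) mean [656.  -13.1 140.7] medz 143.1
mug 348 rect ((391.5331726074219, 352.826416015625), (75.47830963134766, 75.69388580322266), 13.930854797363281) mean [391.8 354.1  65.2] medz 68.6
teapot 1250 rect ((692.1370849609375, -303.9422912597656), (120.93032836914062, 123.42180633544922), 62.32392501831055) mean [ 686.2 -299.4  107.4] medz 110.7
vase 1521 rect ((685.7592163085938, 302.88818359375), (122.37012481689453, 128.9542236328125), 8.6956148147583) mean [686.8 302.2 180.4] medz 176.5
```

View pics/crop.png

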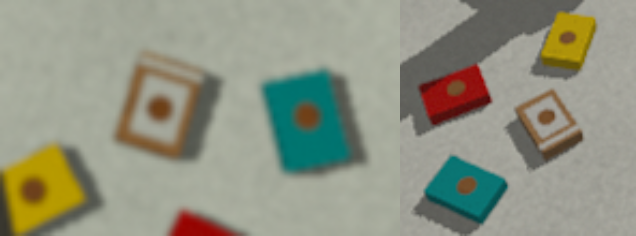

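The crop shows the brown carton with its pale label clearly, so that is the one to pick. It measures 63 x 91 mm with its top at z = 26, centred at (399,-355), long axis at about -0.33 rad. First I turn the tool to line up with the carton and lean it back, so the later 90° rotation stays within the wrist's range.

{"fn": "move_arm", "kwargs": {"moves": [{"turn":[0,0,0.12],"translation":[0,0,0],"hand":1},{"turn":[0,0,0.12],"translation":[0,0,0],"hand":1},{"turn":[0,0,0.12],"translation":[0,0,0],"hand":1},{"turn":[0,0,0.12],"translation":[0,0,0],"hand":1},{"turn":[0,0,0.12],"translation":[0,0,0],"hand":1},{"turn":[0,0,0.12],"translation":[0,0,0],"hand":1}], "grip_force": 30}}

```text
time_s: 0.6
eef_pos: [200.9, -484.9, 250.0]
ee_rot: [-0.0, 0.986, -0.166, -0.0]
force: [-0.3, 0.4, -0.4]
grip_width: 1.005
grip_force: 0.0
```

```bash
cat >> h.py <<'E'
from scipy.spatial.transform import Rotation as Ro
def st(log=True):
    s=sense(); q=s['ee_rot']; R=Ro.from_quat([q[1],q[2],q[3],q[0]]); p=np.array(s['eef_pos'])
    if log: open('log.txt','a').write(' '.join(map(str,list(s['joints'])+list(p)+list(R.as_quat())))+'\n')
    print('t',s['time_s'],'j',np.round(s['joints'],3),'p',p.round(1),'w',round(s['grip_width'],3),'gf',np.round(s['grip_force'],1),'F',np.round(s['force'],1)); print('axes x',R.as_matrix()[:,0].round(3),'z',R.as_matrix()[:,2].round(3),'y',R.as_matrix()[:,1].round(3))
    return p,R
def tgt(az,pitch):  # pitch: tool z leans towards az by pitch from straight down
    u=np.array([np.cos(az),np.sin(az),0]); z=u*np.sin(pitch)-np.array([0,0,np.cos(pitch)]); y=-np.array([-np.sin(az),np.cos(az),0]); return Ro.from_matrix(np.c_[np.cross(y,z),y,z])
def delta(p,R,pt,Rt):
    print('rotvec tool',(R.inv()*Rt).as_rotvec().round(3),'then trans in target axes',Rt.inv().apply(np.array(pt)-p).round(1),' / in present axes',R.inv().apply(np.array(pt)-p).round(1))
E
python3 -c "
from h import *
st()"
```

```text
t 0.6 j [-1.401  0.313  1.498 -0.     1.331  0.503] p [ 200.9 -484.9  250. ] w 1.005 gf 0.0 F [-0.3  0.4 -0.4]
axes x [ 0.945 -0.327 -0.   ] z [-0.     0.001 -1.   ] y [-0.327 -0.945 -0.001]
```

{"fn": "move_arm", "kwargs": {"moves": [{"turn":[0,-0.12,0],"translation":[0,0,0],"hand":1},{"turn":[0,-0.12,0],"translation":[0,0,0],"hand":1},{"turn":[0,-0.12,0],"translation":[0,0,0],"hand":1},{"turn":[0,-0.12,0],"translation":[0,0,0],"hand":1},{"turn":[0,-0.12,0],"translation":[0,0,0],"hand":1},{"turn":[0,-0.12,0],"translation":[0,0,0],"hand":1},{"turn":[0,-0.12,0],"translation":[0,0,0],"hand":1},{"turn":[0,-0.12,0],"translation":[0,0,0],"hand":1}]}}

```text
time_s: 1.27
eef_pos: [201.4, -485.0, 250.3]
ee_rot: [-0.075, 0.874, -0.144, -0.458]
force: [-0.1, 0.8, 0.9]
grip_width: 1.0
grip_force: 0.0
```

```bash
python3 -c "
from h import *
p,R=st()
u=np.array([np.cos(-.33),np.sin(-.33),0])
delta(p,R,np.array([399,-355,120])+15*u,tgt(-.33,-.96))"
```

```text
t 1.2667 j [-1.132  0.716  1.135 -0.7    1.971  0.72 ] p [ 201.4 -485.   250.3] w 1.0 gf 0.0 F [-0.1  0.8  0.9]
axes x [ 0.539 -0.183 -0.822] z [-0.779  0.264 -0.569] y [-0.321 -0.947  0.001]
rotvec tool [0.003 0.006 0.001] then trans in target axes [ 198.4 -187.   -56.1]  / in present axes [ 198.3 -186.6  -57.8]
```

{"fn": "move_arm", "kwargs": {"moves": [{"turn":[0,0,0],"translation":[25,-23.3,-7],"hand":1},{"turn":[0,0,0],"translation":[25,-23.3,-7],"hand":1},{"turn":[0,0,0],"translation":[25,-23.3,-7],"hand":1},{"turn":[0,0,0],"translation":[25,-23.3,-7],"hand":1},{"turn":[0,0,0],"translation":[25,-23.3,-7],"hand":1},{"turn":[0,0,0],"translation":[25,-23.3,-7],"hand":1},{"turn":[0,0,0],"translation":[25,-23.3,-7],"hand":1},{"turn":[0,0,0],"translation":[25,-23.3,-7],"hand":1}]}}

```text
time_s: 1.93
eef_pos: [414.0, -359.1, 117.4]
ee_rot: [-0.075, 0.875, -0.144, -0.456]
force: [-0.3, -0.2, -1.0]
grip_width: 1.0
grip_force: 0.0
```

```bash
python3 - <<'E'
from h import *
p,R=st()
u=np.array([np.cos(-.33),np.sin(-.33),0])
delta(p,R,np.array([399,-355,24])+15*u,tgt(-.33,-.96))
# fit kinematics
D=np.loadtxt('log.txt'); from scipy.optimize import least_squares
def rot(a,t): return Ro.from_euler(a,t).as_matrix()
def fk(x,q,s4):
    d1,a1,L2,a2,a3,L3,a5,T=x
    R=rot('z',q[0]); p=R@[a1,0,d1]; R=R@rot('y',q[1]); p=p+R@[a2,0,L2]; R=R@rot('y',q[2]); p=p+R@[a3,0,L3]
    R=R@rot('z',s4*q[3])@rot('y',q[4]); p=p+R@[a5,0,T]; return p,R
for s4 in(1,-1):
    r=least_squares(lambda x:np.concatenate([fk(x,d,s4)[0]-d[6:9] for d in D]+[0.002*(x-[200,0,400,0,0,400,0,240])]),[200,0,400,0,0,400,0,240])
    print(s4,r.x.round(1),'res',np.abs(r.fun).max().round(2)); 
    for d in D: print(fk(r.x,d,s4)[1][:,2].round(3),Ro.from_quat(d[9:]).as_matrix()[:,2].round(3))
E
```

```text
t 1.9333 j [-0.774  0.997  0.962 -0.412  2.057  1.101] p [ 414.  -359.1  117.4] w 1.0 gf 0.0 F [-0.3 -0.2 -1. ]
axes x [ 0.543 -0.184 -0.82 ] z [-0.776  0.264 -0.573] y [-0.321 -0.947 -0.   ]
rotvec tool [0.002 0.001 0.002] then trans in target axes [76.3  1.  54. ]  / in present axes [76.3  1.  53.9]
1 [ -868.6  2172.   1273.6  2054.4  -357.4 -3019.8  1159.    527.8] res 114.65
[-0.     0.001 -1.   ] [-0.     0.001 -1.   ]
[-0.779  0.264 -0.569] [-0.779  0.264 -0.569]
[-0.776  0.264 -0.573] [-0.776  0.264 -0.573]
-1 [ 1005.9 -3875.6 -1337.4 -2248.4  -731.3  5827.3 -1104.3  -503. ] res 114.66
[-0.     0.001 -1.   ] [-0.     0.001 -1.   ]
[ 0.295  0.768 -0.569] [-0.779  0.264 -0.569]
[-0.281  0.77  -0.573] [-0.776  0.264 -0.573]
```

```bash
cat > kin.py <<'E'
from h import *
from scipy.optimize import least_squares
def rot(a,t): return Ro.from_euler(a,t).as_matrix()
def fk(x,q):
    d1,b,L2,L3,T,a3=x
    R=rot('z',q[0]); p=R@[0,b,d1]; R=R@rot('y',q[1]); p=p+R@[0,0,L2]; R=R@rot('y',q[2]); p=p+R@[a3,0,L3]
    R=R@rot('z',q[3])@rot('y',q[4]); p=p+R@[0,0,T]; return p,R@rot('z',q[5]+np.pi/2)
x0=np.array([200,116,400,400,240,0])
D=np.loadtxt('log.txt')
r=least_squares(lambda x:np.concatenate([fk(x,d)[0]-d[6:9] for d in D]+[0.003*(x-x0)]),x0); X=r.x
E
python3 - <<'E'
from kin import *
print(X.round(1),'res',np.abs(r.fun).max().round(2))
for d in D: print((fk(X,d)[0]-d[6:9]).round(1), (Ro.from_matrix(fk(X,d)[1]).inv()*Ro.from_quat(d[9:])).as_rotvec().round(3))
lo=np.array([-2.94,-.97,.19,-1.23,.02,-2.88]);hi=np.array([2.94,2.17,2.56,4.37,3.11,2.88])
def ik(p,R,q0):
    f=lambda q:np.concatenate([(fk(X,q)[0]-p)/100,2*(R.inv()*Ro.from_matrix(fk(X,q)[1])).as_rotvec(),1e-4*(q-q0)])
    s=least_squares(f,np.clip(q0,lo+.02,hi-.02),bounds=(lo,hi)); return s.x,np.abs(s.fun[:6]).max()
q0=D[-1][:6]
print('pick',ik(np.array([413,-360,24]),tgt(-.33,-.96),q0))
for az in(.29,.15):
  for zz in (66,140):
    q=q0
    for f in np.linspace(0,1,25):
        P=np.array([414,-359,117])*(1-f)+f*np.array([500,-52,zz]); q,e=ik(P,tgt(-.33*(1-f)+az*f,-.96+f*1.571),q)
        if f in(.5,1) or e>.02: print(az,zz,round(f,2),q.round(2),round(e,3))
E
```

```text
[201.2 116.3 438.9 397.5 236.3  38.9] res 0.12
[-0. -0. -0.] [-0.  0.  0.]
[-0.  0. -0.] [-0.  0.  0.]
[ 0. -0.  0.] [-0.  0. -0.]
pick (array([-0.77663955,  1.12426081,  0.96641506, -0.3883839 ,  1.93510773,
        1.15796952]), np.float64(3.626090006036975e-10))
0.29 66 0.5 [-0.61  0.53  1.65 -0.11  1.12  1.03] 0.0
0.29 66 1.0 [-0.55  0.39  2.14  1.22  0.47 -0.35] 0.0
0.29 140 0.5 [-0.61  0.47  1.61 -0.1   1.2   1.03] 0.0
0.29 140 1.0 [-0.55  0.22  2.09  0.89  0.58  0.03] 0.0
0.15 66 0.5 [-0.61  0.53  1.64 -0.1   1.13  1.09] 0.0
0.15 66 1.0 [-0.51  0.38  2.16  1.32  0.37 -0.3 ] 0.0
0.15 140 0.5 [-0.61  0.48  1.61 -0.09  1.21  1.09] 0.0
0.15 140 1.0 [-0.51  0.2   2.11  0.87  0.48  0.19] 0.0
```

{"fn": "move_arm", "kwargs": {"moves": [{"turn":[0,0,0],"translation":[19,0.3,13.5],"hand":1},{"turn":[0,0,0],"translation":[19,0.3,13.5],"hand":1},{"turn":[0,0,0],"translation":[19,0.3,13.5],"hand":1},{"turn":[0,0,0],"translation":[19,0.1,13.5],"hand":1},{"turn":[0,0,0],"translation":[0,0,0],"hand":1}]}}

```text
time_s: 2.35
eef_pos: [410.5, -359.4, 20.9]
ee_rot: [-0.077, 0.874, -0.143, -0.458]
force: [0.3, -0.2, -0.2]
grip_width: 0.999
grip_force: 0.0
```

```bash
python3 - <<'E'
from h import *
p,R=st()
a=grab('scene')['image'][200:330,80:280]
cv2.imwrite('pics/p4.png',cv2.resize(a,(800,520),interpolation=3))
E
```

```text
t 2.35 j [-0.778  1.128  0.972 -0.391  1.932  1.155] p [ 410.5 -359.4   20.9] w 0.999 gf 0.0 F [ 0.3 -0.2 -0.2]
axes x [ 0.539 -0.179 -0.823] z [-0.779  0.267 -0.568] y [-0.321 -0.947 -0.004]
```

View pics/p4.png

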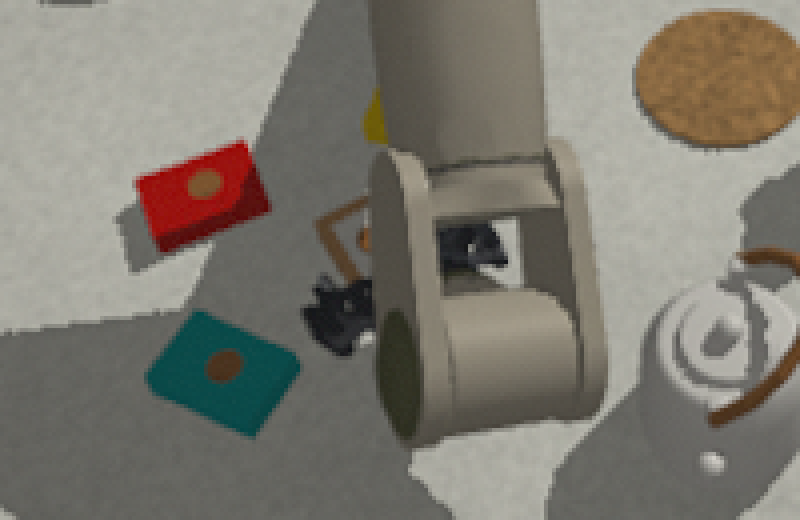

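The fingers straddle the carton (dark finger pads at about (340,315) and (475,245) in the crop, brown card between them). I raise 3 mm, then close.

{"fn": "move_arm", "kwargs": {"moves": [{"turn":[0,0,0],"translation":[-2.5,0,-1.7],"hand":1},{"turn":[0,0,0],"translation":[0,0,0],"hand":0},{"turn":[0,0,0],"translation":[0,0,0],"hand":0},{"turn":[0,0,0],"translation":[0,0,0],"hand":0},{"turn":[0,0,0],"translation":[0,0,0],"hand":0},{"turn":[0,0,0],"translation":[0,0,0],"hand":0},{"turn":[0,0,0],"translation":[0,0,0],"hand":0},{"turn":[0,0,0],"translation":[0,0,0],"hand":0}], "grip_force": 40}}

```text
time_s: 3.07
eef_pos: [412.5, -361.3, 30.3]
ee_rot: [-0.074, 0.876, -0.145, -0.455]
force: [2.5, -0.6, 7.1]
grip_width: 0.71
grip_force: 43.0
```

```bash
python3 -c "
from h import *
st()"
```

```text
t 3.0667 j [-0.778  1.114  0.969 -0.393  1.939  1.153] p [ 412.5 -361.3   30.3] w 0.71 gf 43.0 F [ 2.5 -0.6  7.1]
axes x [ 0.544 -0.186 -0.818] z [-0.775  0.262 -0.575] y [-0.321 -0.947  0.002]
```

{"fn": "move_arm", "kwargs": {"moves": [{"turn":[0,0,0],"translation":[-8,0,-6],"hand":0},{"turn":[0,0,0],"translation":[-20,0,-14],"hand":0},{"turn":[0,0,0],"translation":[-20,0,-14],"hand":0},{"turn":[0,0,0],"translation":[-20,0,-14],"hand":0},{"turn":[0,0,0],"translation":[-20,0,-14],"hand":0},{"turn":[0,0,0],"translation":[-20,0,-14],"hand":0},{"turn":[0,0,0],"translation":[0,0,0],"hand":0}]}}

```text
time_s: 3.65
eef_pos: [413.0, -361.7, 165.9]
ee_rot: [-0.073, 0.877, -0.146, -0.453]
force: [-0.2, -0.7, -1.1]
grip_width: 0.713
grip_force: 43.5
```

```bash
python3 - <<'E'
from h import *
p,R=st()
a=grab('scene')['image'][130:330,80:330]
cv2.imwrite('pics/p5.png',cv2.resize(a,(750,600),interpolation=3))
delta(p,R,[480,-60,160],tgt(.29,.611))
E
```

```text
t 3.65 j [-0.778  0.939  0.939 -0.432  2.121  1.064] p [ 413.  -361.7  165.9] w 0.713 gf 43.5 F [-0.2 -0.7 -1.1]
axes x [ 0.548 -0.19  -0.815] z [-0.772  0.26  -0.58 ] y [-0.322 -0.947  0.004]
rotvec tool [-0.112  1.51  -0.674] then trans in target axes [ 119.8 -270.    91.1]  / in present axes [ -15.7 -307.3   30.1]
```

View pics/p5.png

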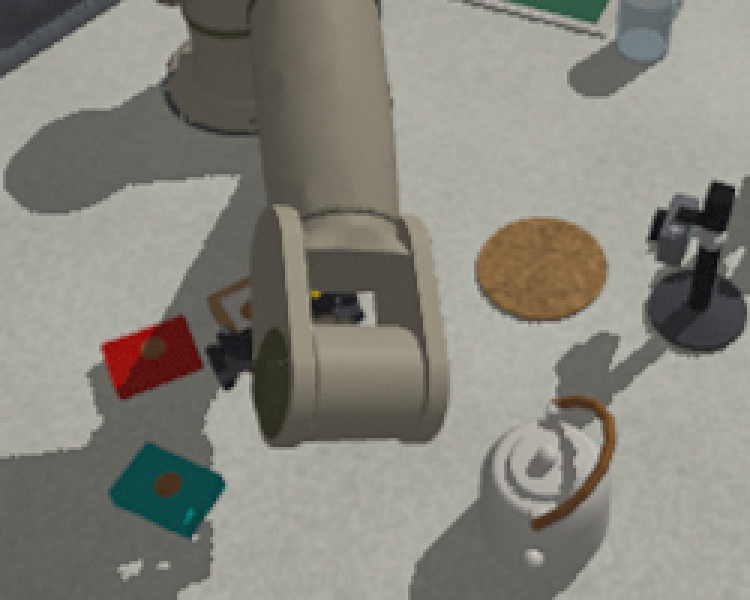

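The carton is in the gripper and clear of the table (visible at about (235,300), with the wrist covering the rest). Next I turn the tool to straight down, then yaw it.

{"fn": "move_arm", "kwargs": {"moves": [{"turn":[0,0.119,0],"translation":[0,0,0],"hand":0},{"turn":[0,0.119,0],"translation":[0,0,0],"hand":0},{"turn":[0,0.119,0],"translation":[0,0,0],"hand":0},{"turn":[0,0.119,0],"translation":[0,0,0],"hand":0},{"turn":[0,0.119,0],"translation":[0,0,0],"hand":0},{"turn":[0,0.119,0],"translation":[0,0,0],"hand":0},{"turn":[0,0.119,0],"translation":[0,0,0],"hand":0},{"turn":[0,0.119,0],"translation":[0,0,0],"hand":0}]}}

```text
time_s: 4.37
eef_pos: [412.1, -360.7, 160.3]
ee_rot: [0.0, 0.987, -0.163, -0.001]
force: [0.0, 0.5, -1.3]
grip_width: 0.715
grip_force: 43.5
```

{"fn": "move_arm", "kwargs": {"moves": [{"turn":[0,0,-0.12],"translation":[0,0,0],"hand":0},{"turn":[0,0,-0.12],"translation":[0,0,0],"hand":0},{"turn":[0,0,-0.12],"translation":[0,0,0],"hand":0},{"turn":[0,0,-0.12],"translation":[0,0,0],"hand":0},{"turn":[0,0,-0.12],"translation":[0,0,0],"hand":0},{"turn":[0,0,0],"translation":[0,0,0],"hand":0}]}}

```text
time_s: 4.87
eef_pos: [411.9, -360.5, 159.7]
ee_rot: [-0.003, 0.99, 0.138, -0.004]
force: [0.3, 0.6, -1.4]
grip_width: 0.711
grip_force: 43.6
```

```bash
python3 - <<'E'
from h import *
p,R=st()
delta(p,R,[470,-65,165],tgt(.29,0))
E
```

```text
t 4.8667 j [-0.931  0.451  1.547 -0.005  1.152  0.365] p [ 411.9 -360.5  159.7] w 0.711 gf 43.6 F [ 0.3  0.6 -1.4]
axes x [ 0.962  0.273 -0.007] z [-0.009  0.004 -1.   ] y [ 0.273 -0.962 -0.006]
rotvec tool [-0.006  0.007 -0.013] then trans in target axes [ 140.2 -266.6   -5.3]  / in present axes [ 136.6 -268.4   -4.6]
```

{"fn": "move_arm", "kwargs": {"moves": [{"turn":[0,0,0],"translation":[17.1,-33.5,-0.6],"hand":0},{"turn":[0,0,0],"translation":[17.1,-33.5,-0.6],"hand":0},{"turn":[0,0,0],"translation":[17.1,-33.5,-0.6],"hand":0},{"turn":[0,0,0],"translation":[17.1,-33.5,-0.6],"hand":0},{"turn":[0,0,0],"translation":[17.1,-33.5,-0.6],"hand":0},{"turn":[0,0,0],"translation":[17.1,-33.5,-0.6],"hand":0},{"turn":[0,0,0],"translation":[17.1,-33.5,-0.6],"hand":0},{"turn":[0,0,0],"translation":[17.1,-33.5,-0.6],"hand":0}]}}

```text
time_s: 5.53
eef_pos: [471.5, -64.1, 165.2]
ee_rot: [-0.002, 0.991, 0.134, -0.004]
force: [0.5, 0.5, -0.8]
grip_width: 0.71
grip_force: 43.8
```

{"fn": "move_arm", "kwargs": {"moves": [{"turn":[0,0.12,0],"translation":[0,0,0],"hand":0},{"turn":[0,0.12,0],"translation":[0,0,0],"hand":0},{"turn":[0,0.12,0],"translation":[0,0,0],"hand":0},{"turn":[0,0.12,0],"translation":[0,0,0],"hand":0},{"turn":[0,0.12,0],"translation":[0,0,0],"hand":0},{"turn":[0,0.02,0],"translation":[0,0,0],"hand":0},{"turn":[0,0,0],"translation":[0,0,0],"hand":0},{"turn":[0,0,0],"translation":[0,0,0],"hand":0}]}}

```text
time_s: 6.2
eef_pos: [471.7, -65.1, 165.1]
ee_rot: [-0.044, 0.95, 0.129, 0.28]
force: [-0.1, -0.5, -0.9]
grip_width: 0.709
grip_force: 43.8
```

```bash
python3 - <<'E'
from h import *
p,R=st()
c=grab('scene'); t=grab('top')
a=c['image'][130:280,200:360]
cv2.imwrite('pics/p6.png',np.hstack([cv2.resize(a,(400,375),interpolation=3),cv2.resize(t['image'][130:280,170:330],(400,375),interpolation=3)]))
E
```

```text
t 6.2 j [-0.61   0.121  2.106  0.747  0.676  0.151] p [471.7 -65.1 165.1] w 0.709 gf 43.8 F [-0.1 -0.5 -0.9]
axes x [0.81  0.222 0.543] z [ 0.52   0.155 -0.84 ] y [ 0.27  -0.963 -0.011]
```

View pics/p6.png

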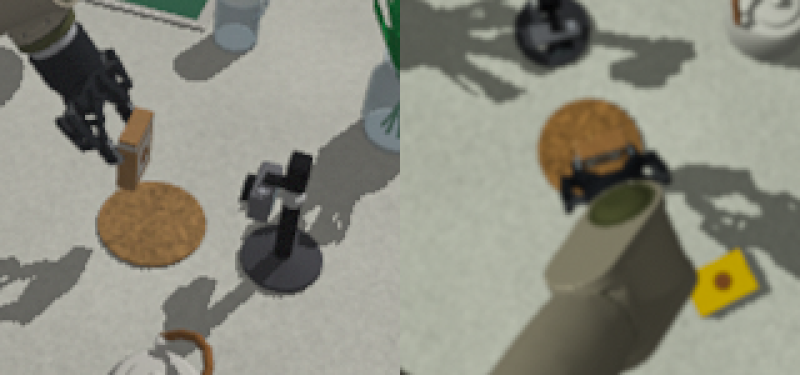

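The carton hangs near-vertical in the fingers, at about (135,150) in the left crop, above the mat's near edge. I measure its tilt and position from the depth maps.

```bash
cat > cart.py <<'E'
from h import *
def faces(c,p,r=75,zmin=25,show=True):
    W=cloud(c); hsv=cv2.cvtColor(c['image'],cv2.COLOR_BGR2HSV)
    m=(np.linalg.norm(W-p,axis=2)<r)&(W[...,2]>zmin)&(c['image'].max(2)>70)&(c['image'].astype(int)[...,2]-c['image'][...,0]>12)
    k=cv2.morphologyEx(m.astype(np.uint8),cv2.MORPH_CLOSE,np.ones((3,3)));n,l,s,_=cv2.connectedComponentsWithStats(k); i=1+np.argmax(s[1:,4]); m=(l==i)&~np.isnan(W[...,0])
    return W[m],m
E
python3 - <<'E'
from cart import *
p,R=st(False)
sx=np.array([np.cos(.29),np.sin(.29),0]); sy=np.array([-np.sin(.29),np.cos(.29),0])
for n in('scene','top'):
    c=dict(np.load(n+'.npz')); P,m=faces(c,p+np.array([15,0,-15])); L=np.c_[P@sx,P@sy,P[:,2]]
    print(n,len(P),'ranges',np.percentile(L,[2,50,98],axis=0).round(1).tolist())
    # plane RANSAC for two faces
    rng=np.random.default_rng(0); Q=P.copy()
    for _ in range(3):
        if len(Q)<40: break
        best=None
        for _ in range(400):
            a=Q[rng.choice(len(Q),3,False)]; nn=np.cross(a[1]-a[0],a[2]-a[0]); 
            if np.linalg.norm(nn)<50: continue
            nn/=np.linalg.norm(nn); i=np.abs((Q-a[0])@nn)<1.5
            if best is None or i.sum()>best.sum(): best=i
        q=Q[best]; cen=q.mean(0); nn=np.linalg.svd(q-cen)[2][2]; nn*=np.sign(nn@[1,-.3,.9])
        LL=np.c_[q@sx,q@sy,q[:,2]]
        print(' plane',best.sum(),'n (sx,sy,z)',np.round([nn@sx,nn@sy,nn[2]],3),'lo/hi',np.percentile(LL,[2,98],axis=0).round(1).tolist()); Q=Q[~best]
mat=np.array([508.5,-49.4,0]); print('mat s', mat@sx,mat@sy,'tcp s',p@sx,p@sy,p[2])
E
```

```text
t 6.3 j [-0.609  0.122  2.105  0.747  0.676  0.15 ] p [472.2 -64.9 165.3] w 0.713 gf 43.8 F [ 0.8 -0.6 -0.1]
axes x [0.809 0.224 0.543] z [ 0.521  0.156 -0.839] y [ 0.272 -0.962 -0.009]
scene 351 ranges [[439.3, -231.1, 106.2], [456.1, -218.2, 171.9], [463.9, -170.4, 195.4]]
 plane 123 n (sx,sy,z) [ 0.999 -0.03  -0.034] lo/hi [[459.6, -230.8, 107.7], [464.1, -170.0, 193.0]]
 plane 86 n (sx,sy,z) [-0.068 -0.998 -0.012] lo/hi [[436.6, -230.7, 108.1], [458.0, -226.9, 192.9]]
 plane 63 n (sx,sy,z) [-0.015 -0.043  0.999] lo/hi [[440.0, -225.4, 191.0], [461.4, -170.0, 195.2]]
top 251 ranges [[436.2, -241.2, 107.7], [445.3, -200.2, 190.8], [464.5, -167.8, 199.2]]
 plane 95 n (sx,sy,z) [ 0.998 -0.025 -0.052] lo/hi [[436.2, -233.8, 107.5], [442.4, -166.4, 198.8]]
 plane 60 n (sx,sy,z) [0.275 0.02  0.961] lo/hi [[443.3, -228.9, 189.7], [464.0, -172.5, 196.8]]
 plane 30 n (sx,sy,z) [0.317 0.003 0.948] lo/hi [[444.3, -226.0, 191.9], [464.5, -171.6, 199.2]]
mat s 473.1409707780276 -192.7439539161361 tcp s 433.89173443770096 -197.23872262029073 165.3411634010169
```

{"fn": "move_arm", "kwargs": {"moves": [{"turn":[0,0.03,0],"translation":[0,0,0],"hand":0},{"turn":[0,0,0],"translation":[-5.3,-1.15,14.6],"hand":0},{"turn":[0,0,0],"translation":[-5.3,-1.15,14.6],"hand":0},{"turn":[0,0,0],"translation":[-5.3,-1.15,14.6],"hand":0},{"turn":[0,0,0],"translation":[-5.3,-1.15,14.6],"hand":0},{"turn":[0,0,0],"translation":[-5.3,-1.15,14.6],"hand":0},{"turn":[0,0,0],"translation":[-5.3,-1.15,14.6],"hand":0},{"turn":[0,0,0],"translation":[0,0,0],"hand":0},{"turn":[0,0,0],"translation":[0,0,0],"hand":0}]}}

```text
time_s: 7.05
eef_pos: [492.7, -50.7, 75.0]
ee_rot: [-0.046, 0.946, 0.13, 0.294]
force: [-0.0, 0.4, -1.2]
grip_width: 0.708
grip_force: 44.0
```

```bash
cat >> cart.py <<'E'
def report(names=('scene','top')):
    p,R=st(False); sx=np.array([np.cos(.29),np.sin(.29),0]); sy=np.array([-np.sin(.29),np.cos(.29),0])
    for n in names:
        c=grab(n); P,m=faces(c,p+np.array([15,0,-15])); rng=np.random.default_rng(0); Q=P.copy()
        for _ in range(3):
            if len(Q)<40: break
            best=None
            for _ in range(400):
                a=Q[rng.choice(len(Q),3,False)]; nn=np.cross(a[1]-a[0],a[2]-a[0])
                if np.linalg.norm(nn)<50: continue
                nn/=np.linalg.norm(nn); i=np.abs((Q-a[0])@nn)<1.5
                if best is None or i.sum()>best.sum(): best=i
            q=Q[best]; cen=q.mean(0); nn=np.linalg.svd(q-cen)[2][2]; nn*=np.sign(nn@[1,-.3,.9]); LL=np.c_[q@sx,q@sy,q[:,2]]
            print(n,best.sum(),'n',np.round([nn@sx,nn@sy,nn[2]],3),'lo/hi',np.percentile(LL,[2,98],axis=0).round(1).tolist()); Q=Q[~best]
E
python3 -c "
from cart import *
report(('scene',))"
```

```text
t 7.05 j [-0.556  0.355  2.153  1.163  0.483 -0.278] p [492.7 -50.7  75. ] w 0.708 gf 44.0 F [-0.   0.4 -1.2]
axes x [0.793 0.22  0.568] z [ 0.544  0.164 -0.823] y [ 0.274 -0.962 -0.01 ]
scene 93 n [ 1.    -0.026  0.001] lo/hi [[484.9, -222.6, 28.4], [488.0, -161.1, 105.3]]
scene 64 n [-0.005 -1.     0.017] lo/hi [[464.1, -222.1, 28.3], [483.6, -218.7, 104.9]]
scene 54 n [ 0.148 -0.026  0.989] lo/hi [[463.9, -216.0, 100.5], [485.5, -162.3, 105.1]]
```

{"fn": "move_arm", "kwargs": {"moves": [{"turn":[0,0,0],"translation":[-1.1,0,1.6],"hand":0},{"turn":[0,0,0],"translation":[-1.1,0,1.6],"hand":0},{"turn":[0,0,0],"translation":[-0.8,0,1.2],"hand":0},{"turn":[0,0,0],"translation":[0,0,0],"hand":0}]}}

```text
time_s: 7.43
eef_pos: [492.6, -51.1, 69.9]
ee_rot: [-0.045, 0.946, 0.13, 0.295]
force: [-0.1, -0.0, -0.9]
grip_width: 0.712
grip_force: 44.0
```

{"fn": "move_arm", "kwargs": {"moves": [{"turn":[0,0,0],"translation":[-0.6,0,0.8],"hand":0},{"turn":[0,0,0],"translation":[0,0,0],"hand":0},{"turn":[0,0,0],"translation":[0,0,0],"hand":0}]}}

```text
time_s: 7.68
eef_pos: [492.6, -51.0, 68.9]
ee_rot: [-0.045, 0.946, 0.13, 0.295]
force: [0.0, 0.8, -1.4]
grip_width: 0.709
grip_force: 44.0
```

{"fn": "move_arm", "kwargs": {"moves": [{"turn":[0,0,0],"translation":[-0.6,0,0.8],"hand":0},{"turn":[0,0,0],"translation":[0,0,0],"hand":0},{"turn":[0,0,0],"translation":[0,0,0],"hand":0}]}}

```text
time_s: 7.93
eef_pos: [492.9, -51.0, 68.5]
ee_rot: [-0.045, 0.945, 0.13, 0.295]
force: [-3.3, 1.5, 8.3]
grip_width: 0.712
grip_force: 44.8
```

{"fn": "move_arm", "kwargs": {"moves": [{"turn":[0,0,0],"translation":[-0.4,0,0.6],"hand":0},{"turn":[0,0,0],"translation":[0,0,0],"hand":0},{"turn":[0,0,0],"translation":[0,0,0],"hand":0}]}}

```text
time_s: 8.18
eef_pos: [493.2, -50.9, 68.4]
ee_rot: [-0.045, 0.945, 0.131, 0.296]
force: [-7.7, 2.3, 16.0]
grip_width: 0.71
grip_force: 45.5
```

```bash
python3 -c "
from cart import *
report(('scene',))"
```

```text
t 8.1833 j [-0.557  0.372  2.157  1.21   0.475 -0.331] p [493.2 -50.9  68.4] w 0.71 gf 45.5 F [-7.7  2.3 16. ]
axes x [0.791 0.22  0.571] z [ 0.548  0.163 -0.821] y [ 0.274 -0.962 -0.008]
scene 86 n [ 1.    -0.026 -0.002] lo/hi [[485.3, -222.6, 29.6], [488.4, -163.3, 98.5]]
scene 60 n [-0.124 -0.013  0.992] lo/hi [[463.2, -220.6, 95.2], [485.0, -162.2, 99.5]]
scene 59 n [-0.064 -0.998 -0.012] lo/hi [[461.2, -223.1, 26.8], [482.7, -219.6, 95.6]]
```

{"fn": "move_arm", "kwargs": {"moves": [{"turn":[0,0,0],"translation":[0.4,0,-0.6],"hand":0},{"turn":[0,0,0],"translation":[0,0,0],"hand":0},{"turn":[0,0,0],"translation":[0,0,0],"hand":0.75},{"turn":[0,0,0],"translation":[0,0,0],"hand":0.8},{"turn":[0,0,0],"translation":[0,0,0],"hand":0.9},{"turn":[0,0,0],"translation":[0,0,0],"hand":1},{"turn":[0,0,0],"translation":[0,0,0],"hand":1},{"turn":[0,0,0],"translation":[0,0,0],"hand":1}]}}

```text
time_s: 8.9
eef_pos: [492.5, -51.0, 67.8]
ee_rot: [-0.045, 0.946, 0.13, 0.295]
force: [-0.6, -0.6, 0.1]
grip_width: 1.002
grip_force: 0.0
```

```bash
python3 -c "
from cart import *
st(False)
report(('scene',))"
```

```text
t 8.9 j [-0.557  0.373  2.158  1.205  0.474 -0.327] p [492.5 -51.   67.8] w 1.002 gf 0.0 F [-0.6 -0.6  0.1]
axes x [0.793 0.22  0.569] z [ 0.545  0.162 -0.822] y [ 0.273 -0.962 -0.009]
t 8.9 j [-0.557  0.373  2.158  1.205  0.474 -0.327] p [492.5 -51.   67.8] w 1.002 gf 0.0 F [-0.6 -0.6  0.1]
axes x [0.793 0.22  0.569] z [ 0.545  0.162 -0.822] y [ 0.273 -0.962 -0.009]
scene 86 n [ 1.    -0.02   0.007] lo/hi [[484.7, -221.6, 30.7], [487.1, -162.3, 98.0]]
scene 72 n [-0.031 -0.999 -0.012] lo/hi [[460.7, -222.4, 27.3], [482.5, -219.2, 98.7]]
scene 61 n [-0.073 -0.005  0.997] lo/hi [[461.6, -217.4, 94.9], [484.6, -159.8, 98.5]]
```

The carton stands upright: normals agree with vertical within about 0.01, its centre is about 1 mm from the mat's centre, and the fingers are open. I retreat along the tool axis.

{"fn": "move_arm", "kwargs": {"moves": [{"turn":[0,0,0],"translation":[0,0,-10],"hand":1},{"turn":[0,0,0],"translation":[0,0,-20],"hand":1},{"turn":[0,0,0],"translation":[0,0,-30],"hand":1},{"turn":[0,0,0],"translation":[0,0,-30],"hand":1},{"turn":[0,0,0],"translation":[0,0,-30],"hand":1},{"turn":[0,0,0],"translation":[0,0,-30],"hand":1},{"turn":[0,0,0],"translation":[-10,0,-10],"hand":1}]}}

```text
time_s: 9.53
eef_pos: [397.3, -80.2, 197.1]
ee_rot: [-0.043, 0.945, 0.131, 0.296]
force: [0.5, 0.0, 0.7]
grip_width: 1.003
grip_force: 0.0
```

{"fn": "move_arm", "kwargs": {"moves": [{"turn":[0,-0.12,0],"translation":[0,0,0],"hand":1},{"turn":[0,-0.12,0],"translation":[0,0,0],"hand":1},{"turn":[0,-0.12,0],"translation":[0,0,0],"hand":1},{"turn":[0,-0.12,0],"translation":[0,0,0],"hand":1},{"turn":[0,-0.12,0],"translation":[0,0,0],"hand":1},{"turn":[0,0,0],"translation":[0,0,0],"hand":1}]}}

```text
time_s: 10.03
eef_pos: [398.8, -78.6, 193.7]
ee_rot: [-0.006, 0.99, 0.14, 0.009]
force: [1.2, 0.1, 0.3]
grip_width: 1.001
grip_force: 0.0
```

```bash
python3 - <<'E'
from cart import *
p,R=st()
c=grab('scene'); t=grab('top')
cv2.imwrite('pics/p7.png',np.hstack([cv2.resize(c['image'][150:250,230:350],(400,333),interpolation=3),cv2.resize(t['image'][100:225,180:330],(400,333),interpolation=3)]))
for n,w in(('scene',cloud(c)),('top',cloud(t))):
    d=np.hypot(w[...,0]-680,w[...,1]-2); z=w[...,2]
    for lab,zl,zh,r in(('head',190,202,40),('head+but',165,202,28),('camtop',138,155,90),):
        q=w[(d<r)&(z>zl)&(z<zh)]; print(n,lab,len(q),np.round(np.array(cv2.minAreaRect(q[:,:2].astype(np.float32))[0]),1),[np.round(x,1) for x in cv2.minAreaRect(q[:,:2].astype(np.float32))[1:]],q[:,2].mean().round(1))
    im=(c if n=='scene' else t); dk=(im['image'].max(2)<75)&(d<75)&(z<22)&(z>-3)
    cs,_=cv2.findContours(dk.astype(np.uint8),0,1); q=max(cs,key=cv2.contourArea)[:,0]; h=np.median(z[dk]); P=np.array([ray(im,u,v,h) for u,v in q])
    print(n,'foot',h.round(1),cv2.minEnclosingCircle(P[:,:2].astype(np.float32)))
E
```

```text
t 10.0333 j [-0.497  0.103  1.917  0.023  1.115  0.784] p [398.8 -78.6 193.7] w 1.001 gf 0.0 F [1.2 0.1 0.3]
axes x [0.961 0.276 0.019] z [ 0.016  0.015 -1.   ] y [ 0.276 -0.961 -0.01 ]
scene head 72 [683.    3.7] [array([25.4, 31.3]), np.float64(11.9)] 196.2
scene head+but 133 [683.2   3.1] [array([25.9, 33.7]), np.float64(14.8)] 187.7
scene camtop 187 [652.9  -1.9] [array([64. , 67.9]), np.float64(44.7)] 146.5
scene foot 13.1 ((685.8074340820312, -1.862479329109192), 57.08665466308594)
top head 71 [682.7   3.4] [array([26.8, 32.1]), np.float64(14.9)] 196.3
top head+but 102 [682.2   4.2] [array([26.3, 35.8]), np.float64(8.6)] 191.3
top camtop 195 [646.5  -7.2] [array([50.7, 65.6]), np.float64(12.8)] 145.7
top foot 12.1 ((679.7710571289062, 2.93098521232605), 55.98942184448242)
```

View pics/p7.png

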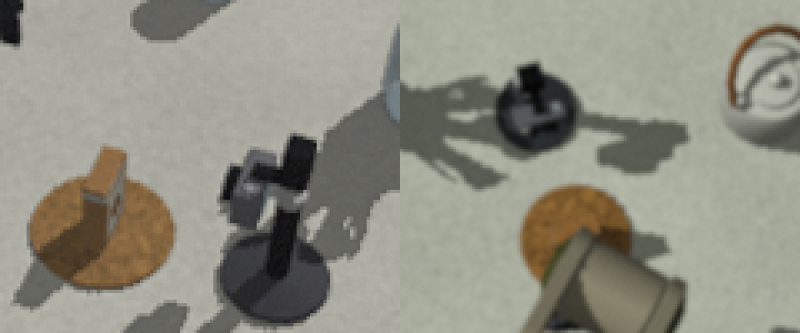

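The carton stands on the mat (left crop (105,195)) and the head is at left crop (300,160). The head centre measures (682.8,3.6), top z = 196, which matches the given 173.5 + 22.5 mm.

```bash
python3 - <<'E'
from cart import *
p,R=st(False); delta(p,R,[682.8,3.6,275],tgt(.26,0))
E
```

```text
t 10.1333 j [-0.502  0.099  1.924  0.03   1.11   0.776] p [397.4 -78.2 193. ] w 0.998 gf 0.0 F [-0.   1.3 -0.2]
axes x [0.961 0.276 0.025] z [ 0.021  0.019 -1.   ] y [ 0.276 -0.961 -0.012]
rotvec tool [-0.013 -0.025  0.02 ] then trans in target axes [296.8  -5.7 -82. ]  / in present axes [298.8  -0.8 -74.5]
```

{"fn": "move_arm", "kwargs": {"moves": [{"turn":[-0.013,-0.025,0.02],"translation":[0,0,0],"hand":1},{"turn":[0,0,0],"translation":[0,0,-27],"hand":1},{"turn":[0,0,0],"translation":[0,0,-27],"hand":1},{"turn":[0,0,0],"translation":[0,0,-28],"hand":1}]}}

```text
time_s: 10.47
eef_pos: [396.4, -78.5, 276.1]
ee_rot: [-0.0, 0.992, 0.128, 0.0]
force: [-0.1, -0.4, 0.4]
grip_width: 1.002
grip_force: 0.0
```

{"fn": "move_arm", "kwargs": {"moves": [{"turn":[0,0,0],"translation":[33,-0.6,0],"hand":1},{"turn":[0,0,0],"translation":[33,-0.6,0],"hand":1},{"turn":[0,0,0],"translation":[33,-0.6,0],"hand":1},{"turn":[0,0,0],"translation":[33,-0.6,0],"hand":1},{"turn":[0,0,0],"translation":[33,-0.6,0],"hand":1},{"turn":[0,0,0],"translation":[33,-0.6,0],"hand":1},{"turn":[0,0,0],"translation":[33,-0.6,0],"hand":1},{"turn":[0,0,0],"translation":[33,-0.6,0],"hand":1},{"turn":[0,0,0],"translation":[33,-0.6,0],"hand":1},{"turn":[0,0,0],"translation":[0,0,0],"hand":1}]}}

```text
time_s: 11.3
eef_pos: [686.3, 2.7, 271.6]
ee_rot: [-0.001, 0.992, 0.129, -0.001]
force: [-1.2, -0.3, -0.9]
grip_width: 1.004
grip_force: 0.0
```

```bash
python3 - <<'E'
from cart import *
p,R=st(); delta(p,R,[682.8,3.6,173.5],tgt(.26,0))
E
```

```text
t 11.3 j [-1.670e-01  6.880e-01  8.660e-01  1.000e-03  1.589e+00  1.144e+00] p [686.3   2.7 271.6] w 1.004 gf 0.0 F [-1.2 -0.3 -0.9]
axes x [ 0.966  0.257 -0.002] z [-0.002  0.001 -1.   ] y [ 0.257 -0.966 -0.002]
rotvec tool [-0.002  0.002 -0.   ] then trans in target axes [-3.1 -1.8 98.1]  / in present axes [-3.  -1.6 98.1]
```

{"fn": "move_arm", "kwargs": {"moves": [{"turn":[0,0,0],"translation":[-2,-1.7,0],"hand":1},{"turn":[0,0,0],"translation":[0,0,25],"hand":1},{"turn":[0,0,0],"translation":[0,0,15],"hand":1},{"turn":[0,0,0],"translation":[0,0,0],"hand":1},{"turn":[0,0,0],"translation":[0,0,0],"hand":1},{"turn":[0,0,0],"translation":[0,0,0],"hand":1}]}}

```text
time_s: 11.8
eef_pos: [680.5, 2.8, 237.1]
ee_rot: [0.001, 0.992, 0.128, 0.001]
force: [1.2, 1.8, 0.3]
grip_width: 1.002
grip_force: 0.0
```

```bash
python3 - <<'E'
from cart import *
p,R=st(); delta(p,R,[682.8,3.6,173.5],tgt(.26,0))
E
```

```text
t 11.8 j [-0.167  0.682  0.964 -0.002  1.494  1.146] p [680.5   2.8 237.1] w 1.002 gf 0.0 F [1.2 1.8 0.3]
axes x [0.967 0.255 0.001] z [ 0.001 -0.002 -1.   ] y [ 0.255 -0.967  0.002]
rotvec tool [ 0.002 -0.001 -0.003] then trans in target axes [ 2.4 -0.2 63.6]  / in present axes [ 2.4 -0.4 63.6]
```

{"fn": "move_arm", "kwargs": {"moves": [{"turn":[0,0,0],"translation":[2,-0.3,0],"hand":1},{"turn":[0,0,0],"translation":[0,0,18],"hand":1},{"turn":[0,0,0],"translation":[0,0,18],"hand":1},{"turn":[0,0,0],"translation":[0,0,16],"hand":1},{"turn":[0,0,0],"translation":[0,0,12],"hand":1},{"turn":[0,0,0],"translation":[0,0,0],"hand":1},{"turn":[0,0,0],"translation":[0,0,0],"hand":1},{"turn":[0,0,0],"translation":[0,0,0],"hand":1}]}}

```text
time_s: 12.47
eef_pos: [683.1, 3.9, 172.5]
ee_rot: [0.001, 0.992, 0.129, 0.0]
force: [-0.1, 0.6, 0.8]
grip_width: 1.0
grip_force: 0.0
```

```bash
python3 - <<'E'
from cart import *
p,R=st(); delta(p,R,[682.8,3.6,173.5],tgt(.26,0))
c=grab('scene'); t=grab('top')
cv2.imwrite('pics/p8.png',np.hstack([cv2.resize(c['image'][130:250,230:360],(400,369),interpolation=3),cv2.resize(t['image'][80:225,160:320],(400,369),interpolation=3)]))
E
```

```text
t 12.4667 j [-0.165  0.728  1.051 -0.002  1.362  1.149] p [683.1   3.9 172.5] w 1.0 gf 0.0 F [-0.1  0.6  0.8]
axes x [0.967 0.255 0.   ] z [ 0.001 -0.002 -1.   ] y [ 0.255 -0.967  0.003]
rotvec tool [ 0.003 -0.    -0.002] then trans in target axes [-0.3  0.2 -1. ]  / in present axes [-0.3  0.2 -1. ]
```

View pics/p8.png

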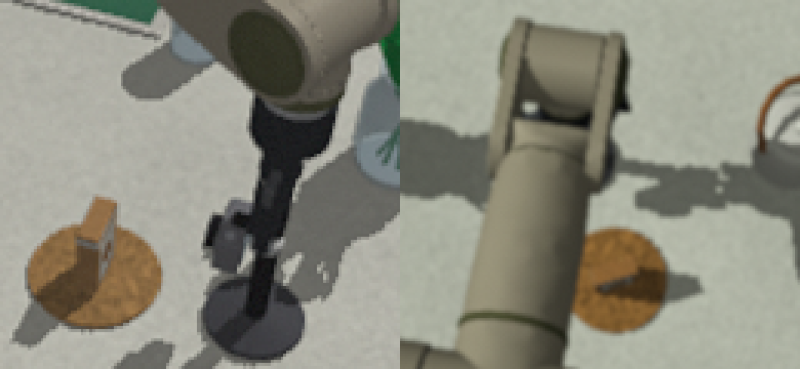

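The fingers straddle the head (left crop (275,190)) and the carton is still upright at (95,250). I squeeze.

{"fn": "move_arm", "kwargs": {"moves": [{"turn":[0,0,0],"translation":[0,0,0],"hand":0},{"turn":[0,0,0],"translation":[0,0,0],"hand":0},{"turn":[0,0,0],"translation":[0,0,0],"hand":0},{"turn":[0,0,0],"translation":[0,0,0],"hand":0},{"turn":[0,0,0],"translation":[0,0,0],"hand":0},{"turn":[0,0,0],"translation":[0,0,0],"hand":0},{"turn":[0,0,0],"translation":[0,0,0],"hand":0},{"turn":[0,0,0],"translation":[0,0,0],"hand":0},{"turn":[0,0,0],"translation":[0,0,0],"hand":0},{"turn":[0,0,0],"translation":[0,0,0],"hand":0}], "grip_force": 50}}

```text
time_s: 13.4
eef_pos: [682.4, 5.2, 171.5]
ee_rot: [0.0, 0.992, 0.129, -0.001]
force: [-3.3, 5.1, 3.4]
grip_width: 0.346
grip_force: 50.4
```

```bash
python3 - <<'E'
from cart import *
p,R=st()
E
```

```text
t 13.4 j [-1.630e-01  7.280e-01  1.053e+00 -1.000e-03  1.362e+00  1.148e+00] p [682.4   5.2 171.5] w 0.346 gf 50.4 F [-3.3  5.1  3.4]
axes x [ 0.967  0.256 -0.002] z [-0.002 -0.001 -1.   ] y [ 0.256 -0.967  0.   ]
```

Opening 0.346 is about 30 mm, so the button is fully in (it would be about 35.5 mm with the button out). I pull up.

{"fn": "move_arm", "kwargs": {"moves": [{"turn":[0,0,0],"translation":[0,0,-4],"hand":0},{"turn":[0,0,0],"translation":[0,0,-6],"hand":0},{"turn":[0,0,0],"translation":[0,0,-6],"hand":0},{"turn":[0,0,0],"translation":[0,0,-6],"hand":0},{"turn":[0,0,0],"translation":[0,0,-6],"hand":0},{"turn":[0,0,0],"translation":[0,0,0],"hand":0}]}}

```text
time_s: 13.9
eef_pos: [682.4, 5.2, 199.4]
ee_rot: [0.0, 0.992, 0.129, -0.001]
force: [-1.3, 5.4, -1.9]
grip_width: 0.348
grip_force: 50.0
```

```bash
cat > hd.py <<'E'
from cart import *
p,R=st()
c=grab('scene'); w=cloud(c); d=np.hypot(w[...,0]-646,w[...,1]+6); z=w[...,2]
im=c['image'].astype(int); m=(d<38)&(z>115)&(z<275)
print('camera z 90/98pct',np.percentile(z[m],[2,50,80,90,95,98]).round(1),m.sum())
P,mm=faces(c,np.array([505,-52,60])); print('carton z',np.percentile(P[:,2],[2,98]).round(1),'xy',np.median(P[:,:2],0).round(1))
E
python3 hd.py
```

```text
t 13.9 j [-1.630e-01  7.090e-01  1.013e+00 -1.000e-03  1.421e+00  1.148e+00] p [682.4   5.2 199.4] w 0.348 gf 50.0 F [-1.3  5.4 -1.9]
axes x [ 0.967  0.256 -0.002] z [-0.002 -0.001 -1.   ] y [ 0.256 -0.967 -0.   ]
camera z 90/98pct [129.1 170.9 177.2 183.1 249.3 264.5] 350
carton z [ 29.4 100.2] xy [515.1 -62.6]
```

{"fn": "move_arm", "kwargs": {"moves": [{"turn":[0,0,0],"translation":[0,0,-5],"hand":0},{"turn":[0,0,0],"translation":[0,0,-8],"hand":0},{"turn":[0,0,0],"translation":[0,0,-8],"hand":0},{"turn":[0,0,0],"translation":[0,0,-8],"hand":0},{"turn":[0,0,0],"translation":[0,0,-8],"hand":0},{"turn":[0,0,0],"translation":[0,0,-8],"hand":0},{"turn":[0,0,0],"translation":[0,0,-8],"hand":0},{"turn":[0,0,0],"translation":[0,0,-8],"hand":0},{"turn":[0,0,0],"translation":[0,0,-4],"hand":0},{"turn":[0,0,0],"translation":[0,0,0],"hand":0}]}}

```text
time_s: 14.78
eef_pos: [682.4, 5.2, 264.5]
ee_rot: [0.0, 0.992, 0.129, -0.001]
force: [-2.3, 5.6, -1.8]
grip_width: 0.345
grip_force: 50.1
```

{"fn": "move_arm", "kwargs": {"moves": [{"turn":[0,0,0],"translation":[0,0,-2],"hand":0},{"turn":[0,0,0],"translation":[0,0,-2],"hand":0},{"turn":[0,0,0],"translation":[0,0,0],"hand":0},{"turn":[0,0,0],"translation":[0,0,0],"hand":0}]}}

```text
time_s: 15.12
eef_pos: [682.4, 5.2, 267.7]
ee_rot: [0.0, 0.992, 0.129, -0.001]
force: [-2.1, 5.0, -2.3]
grip_width: 0.343
grip_force: 50.1
```

```bash
python3 hd.py
```

```text
t 15.1167 j [-1.630e-01  6.790e-01  8.920e-01 -1.000e-03  1.574e+00  1.148e+00] p [682.4   5.2 267.7] w 0.343 gf 50.1 F [-2.1  5.  -2.3]
axes x [ 0.967  0.256 -0.003] z [-0.003 -0.001 -1.   ] y [ 0.256 -0.967 -0.   ]
camera z 90/98pct [132.9 235.3 243.7 248.  250.7 252.4] 397
carton z [29.5 99.4] xy [515.  -64.2]
```

{"fn": "move_arm", "kwargs": {"moves": [{"turn":[0,0,0],"translation":[0,0,-1],"hand":0},{"turn":[0,0,0],"translation":[0,0,-1],"hand":0},{"turn":[0,0,0],"translation":[0,0,-1],"hand":0},{"turn":[0,0,0],"translation":[0,0,0],"hand":0},{"turn":[0,0,0],"translation":[0,0,0],"hand":0}]}}

```text
time_s: 15.58
eef_pos: [682.4, 5.2, 270.4]
ee_rot: [0.0, 0.992, 0.129, -0.002]
force: [-1.4, 4.7, -2.5]
grip_width: 0.347
grip_force: 49.9
```

{"fn": "move_arm", "kwargs": {"moves": [{"turn":[0,0,0],"translation":[0,0,-0.8],"hand":0},{"turn":[0,0,0],"translation":[0,0,0],"hand":0},{"turn":[0,0,0],"translation":[0,0,0],"hand":0}]}}

```text
time_s: 15.83
eef_pos: [682.4, 5.2, 271.1]
ee_rot: [0.0, 0.992, 0.129, -0.002]
force: [-1.2, 5.7, -3.5]
grip_width: 0.346
grip_force: 49.9
```

{"fn": "move_arm", "kwargs": {"moves": [{"turn":[0,0,0],"translation":[0,0,-0.8],"hand":0},{"turn":[0,0,0],"translation":[0,0,0],"hand":0},{"turn":[0,0,0],"translation":[0,0,0],"hand":0},{"turn":[0,0,0],"translation":[0,0,0],"hand":0},{"turn":[0,0,0],"translation":[0,0,0],"hand":0},{"turn":[0,0,0],"translation":[0,0,0],"hand":0}]}}

```text
time_s: 16.33
eef_pos: [682.3, 5.2, 271.6]
ee_rot: [-0.0, 0.992, 0.129, -0.002]
force: [-1.8, 5.4, -6.2]
grip_width: 0.345
grip_force: 51.6
```

```bash
python3 - <<'E'
import runpy; runpy.run_path('hd.py')
from cart import *
c=grab('scene'); cv2.imwrite('pics/p9.png',cv2.resize(c['image'][90:270,220:400],(600,600),interpolation=3))
E
```

```text
t 16.3333 j [-1.630e-01  6.780e-01  8.830e-01 -1.000e-03  1.584e+00  1.148e+00] p [682.3   5.2 271.6] w 0.345 gf 51.6 F [-1.8  5.4 -6.2]
axes x [ 0.967  0.256 -0.004] z [-0.004 -0.    -1.   ] y [ 0.256 -0.967 -0.001]
camera z 90/98pct [129.2 239.8 247.9 251.4 255.1 256.3] 399
carton z [26.6 99.8] xy [515.2 -63.4]
```

View pics/p9.png

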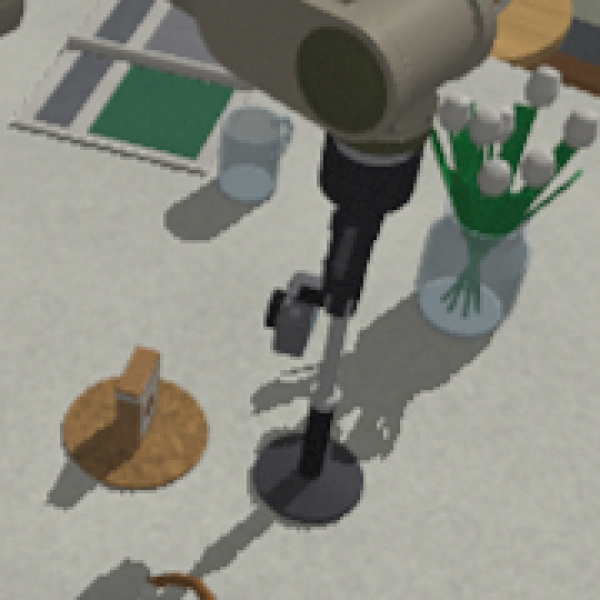

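The picture shows the camera raised at (295,315) with the mast extended at (330,360), and the carton standing on the mat at (138,395). The head has risen 100 mm, the upward pull now meets the end stop, and the button is in, so I hand it in.

```bash
python3 -c "
from rig import finish_job
print(finish_job())"
```

```text
the job is handed in; nothing more can be done
None
```

The job is handed in, with no verdict returned: the carton stands upright within about 2 mm of the mat's centre with a broad face to the camera, and the gripper holds the head at about 50 N with the button in and the mast raised about 100 mm to its end stop.

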